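# Turn the clay head to the camera and take its picture

## Task

Push one of the turntable's three arms round with a fingertip until the clay head on the wheel looks straight at the camera on its tripod, take the finger away, and then press the round button on the release box all the way down and let it come up again. The head must ride round on the wheel: do not touch, lift or upset it, and do not press the button before the head faces the camera. Leave the other things on the table where they are.

Things in the scene. Friction and masses are not known exactly. Their poses are not given: they have to be found in the camera images.
- turntable: Sculptor's turntable fixed on the table: round dark steel foot 150 mm across, stem, and a plywood wheel 170 mm across, 18 mm thick, its top 85 mm above the table. Origin: on the upright turning axis, at table height. Three straight arms stick out level from the rim. The wheel turns either way and carries the head with it.
- wheel (a joint): Turn of the wheel, rad, growing counter-clockwise seen from above; from -9.5 to 9.5, starts between -1 and 1. It resists with about 0.15 N m (1 N on an arm) and stops where it is left.
- tip1 (a point): Centre of the black ball (18 mm) at the end of the first arm, 175 mm from the axis, 76 mm above the table. The arm is a round steel bar 10 mm thick running level from here straight towards the axis, to the wheel's rim at radius 85 mm. Below it, outside the foot, it is free except for a flat spatula on the table (under 30 mm high).
- tip2 (a point): The same on the second arm, 120 degrees counter-clockwise of the first.
- tip3 (a point): The same on the third arm, another 120 degrees on.
- head: Grey-brown hard clay head on a round wooden plinth (90 mm across, 18 mm high), 148 mm tall, about 0.55 kg, loose, standing near the middle of the wheel. Origin: centre of its underside, 85 mm above the table. Its x axis points where the face looks (nose tip 52 mm along +x, hair knot at the back), z up. It starts looking away from the camera, roughly towards the robot.
- sight (a point): Point in the air on the camera's line of sight, 100 mm straight in front of its lens, 200 mm from the turntable's axis and 165 mm above the table. The black camera (105 mm wide, top 211 mm above the table) stands on a small fixed aluminium tripod on the far side of the turntable, anywhere from its left to its right, and points at the axis.
- button_top (a point): Centre of the top of the round black push button (32 mm across) on the release box, a fixed grey box 60 x 95 x 30 mm standing to the left or right of the turntable. 44 mm above the table; it moves straight down.
- release (a joint): Travel of the button, m: 0 up, 0.006 fully down. Spring return, 1.5 N to start and 5 N fully down.
- jar: Bystander: screw-top jar, 60 mm across, 85 mm tall, on the other side of the turntable from the release box.
- spatula: Bystander: modelling spatula 190 mm long, lying on the robot's side of the turntable, partly under the sweep of its arms.
- brush: Bystander: brush 170 mm long, lying between turntable and camera side.
- tape: Bystander: roll of tape, 90 mm across, 25 mm high, to the right.
- tin: Bystander: tin, 80 mm across, 100 mm tall, to the right.
- mask: Bystander: small carved wooden mask, 110 mm across, lying face up, to the left.
- mallet: Bystander: hammer 220 mm long, lying to the left.

How it is judged:
On the way, in this order (a step that is already met when the one before it is completed fails the run):
1. a finger pushes on the wheel or one of its arms (contact force between the fingers and turntable above 0.2 N), for 0.05 s.
2. the head faces the camera, the wheel stands still and the finger is off it (y of sight in the frame of head between -0.026 and 0.026 m and x of sight in the frame of head above 0.1 m and velocity of joint wheel between -0.05 and 0.05 rad/s and angular speed of head below 0.1 rad/s and contact force between the fingers and turntable below 0.1 N), for 0.2 s.
3. the release button is pressed down (value of joint release above 0.004 m), for 0.05 s.
At the end, for the whole second after the job is handed in: The head stands upright and still on the wheel, within 25 mm of its middle, facing the camera (the sight point, 200 mm from the axis, is within 26 mm of the line straight ahead of the face, about 7.5 degrees); the button has been pressed (over 4 mm) after that and is up again (under 1.5 mm) (y of sight in the frame of head between -0.026 and 0.026 m and x of sight in the frame of head above 0.1 m and velocity of joint wheel between -0.05 and 0.05 rad/s and angular speed of head below 0.1 rad/s and value of joint release below 0.0015 m and angle between head's own z axis and vertical below 0.1 rad and horizontal distance between head and turntable below 0.025 m and height (world z) of head between 0.08 and 0.09 m); the robot touches nothing.
It fails at once if the robot touches the clay head (contact force between any of the fingers, the arm and head above 0.5 N).
It fails at once if the clay head is lifted, tipped or shoved off the middle (height (world z) of head above 0.1 m or angle between head's own z axis and vertical above 0.3 rad or horizontal distance between head and turntable above 0.04 m).
It fails at once if the button is pressed while the head does not face the camera (value of joint release above 0.004 m and not (y of sight in the frame of head between -0.026 and 0.026 m and x of sight in the frame of head above 0.1 m)).
It fails at once if another thing on the table is moved more than 30 mm, lifted or carried (distance of any of jar, spatula, brush, tape, tin, mask, mallet from where it was at the start of the episode above 0.03 m).
It also fails if it takes over 58 s, if anything falls off the work surface, if the arm or the gripper's body presses on something with over 40 N, if the wrist force passes 120 N, or if a joint passes its speed limit or range.

## Robot

A 6-joint arm with a two-finger parallel gripper is mounted at the origin on the work surface. World frame = base frame: x ahead of the robot, y to its left, z up, the work surface at z = 0. Lengths are in m, angles in rad, forces in N, time in s.
With the tool pointing down it reaches from about 0.35 to 0.925 m from the base axis. Payload 6.4 kg.
Tool frame: the origin (TCP) lies at the very end of the fingers, on their centre line; the grasp point (between the pads) lies 19 mm behind it; z points along the fingers, y is the line along which they close (so a half turn about z gives the same grasp; the last joint's range is limited). The gripper opens to 94 mm and grips with 3 to 60 N. Pads are 16 mm wide; open, the fingers measure 119 mm over their backs; the gripper's body (75 mm by 177 mm) begins 78 mm behind the grasp point.
Start: joints at [-0.174, 0.245, 1.558, -0, 1.339, -0.174], TCP at [0.65, 0, 0.205] pointing down, gripper open.
Joint ranges: [-3.13, 3.13], [-1.02, 2.26], [0.13, 2.54], [-0.95, 4.09], [0.21, 2.88], [-2.74, 2.74]. Speed limits (rad/s): [2.57, 2.57, 3.14, 3.14, 3.14, 3.14].

## Interface

Orientations are given as a rotation vector (axis times angle).
In Python, from workcell import readout, eyes, ctrl, recognise gives the robot as it stands.
- The arm moves only by the tool drive_tool, never from a script. Its argument "deltas" is a list of rows, each an object with "offset": the shift along the tool's x, y, z in units of 40 mm (1.0 is 40 mm), a list of three; "twist": the turn about the tool's z in units of 8 degrees (1.0 is 8 degrees); "grip": the finger opening in mm, from 0 to 94. A call has exactly 5 rows; each row shifts and turns the commanded pose from where the row before left it, along the tool's axes as they then stand; what a row does not reach is not made up. A row lasts 1/10 s, in which the tool goes at most 50 mm and 8.59 degrees, less where a joint would pass 70% of its speed; a pose out of reach is approached as far as the arm can. A call is refused whole if a number of a shift passes 1 or a number of a turn 1, either way. A call with a gripper value outside its range is refused whole. The fingers move at their own pace and stop on an object; the grip force is fixed at half the most. Time passes only in rows, so rows that do not move let the fingers close, or fill a call up. It gives the time, the measured TCP pose, the force, the opening and the grip force at its end, in the units of the state.
- readout.state(): the state, without advancing time (a new reading comes with each control period).
- eyes.get_image(name): name is "scene" or "side" or "wrist"; returns a dict with "image" (384x512x3 uint8, blue, green, red), "range_z" (384x512 float32, m along the optical axis (not along the pixel's ray), 0 where there is no reading), "camera_matrix" (3x3 intrinsics, pixels), "eye" and "attitude" of the camera in the world; the wrist camera has in their place "hand_eye" (4x4, takes a point from camera to tool coordinates, whose origin is the TCP and whose axes are the flange's). Camera axes: x right, y down, z forward; pixel columns grow to the right and rows downward; lengths in m; the calibration is good to about 2 mm. A picture is of the moment at which its call begins: read the wrist's pose just before it.
- ctrl.finish_job(): hands the job in; it is judged then, once.
Trained networks look in a picture, given as the dict that the camera call returned (one of the last four; its "shot" number tells which), for a name from the list of things; names that differ only in an ending like _2 or _b are one class to them, and where a whole thing is asked for, a point or a joint stands for the part that bears it (a point fixed in the world has none). Each returns a list of dicts, best first, with "score" (0 to 1); they miss things now and then, are a little off and sometimes report something else, mostly with a low value. They report only what shows in the picture. A call takes as long as a camera call.
- recognise(picture, target): "box" ([left, top, right, bottom] in pixels, round what is visible of it).
The state is a dict: "time_s": time; "qpos": joint angles; "dq": joint speeds; "effort": joint torques, N m; "ee_pos": TCP position; "ee_rot": TCP orientation; "ft_force": force on the tool from outside, world axes, zero at the start; "wrist_torque": the same for the moment, N m; "gripper_width": opening from 0.0 (shut) to 1.0 (fully open); "gripper_force": force on a finger pad.
Only numpy, scipy, OpenCV 4.12 (cv2) and the standard library are available. Lean on these libraries where they do the work, as an engineer would, in place of code of your own. Each camera call takes 0.05 s, during which the arm holds its last target. There are 200 camera calls.

## Working session

There is one attempt and no reset: what is moved stays moved. The work goes in short steps, Python scripts to look and compute and a tool call to move; the robot and the scene stay as the last step left them, time stands still between calls to the robot, and variables do not carry over. Pictures are saved under pics/ and viewed, at most 10 in all, crops included, and the job is handed in when it is done.

Besides the shell and the picture viewer there is one more tool, called after ">>>" in YAML: its name, and indented under it one key for each argument. drive_tool: Moves the arm, as the interface text tells. Its arguments: {"type":"object","properties":{"deltas":{"type":"array"}},"required":["deltas"]}

```bash
mkdir -p pics
cat > h.py <<'E'
import numpy as np, cv2
from scipy.spatial.transform import Rotation as R
from workcell import readout, eyes, ctrl, recognise
def cam(n):
    s=readout.state(); p=eyes.get_image(n)
    if n=="wrist":
        T=np.eye(4);T[:3,:3]=R.from_rotvec(s["ee_rot"]).as_matrix();T[:3,3]=s["ee_pos"];T=T@np.array(p["hand_eye"])
    else:
        T=np.eye(4);a=np.array(p["attitude"]);T[:3,:3]=a if a.shape==(3,3) else R.from_rotvec(a).as_matrix();T[:3,3]=p["eye"]
    p["T"]=T; return p
def cloud(p):
    K=np.array(p["camera_matrix"]);z=p["range_z"];v,u=np.indices(z.shape)
    P=np.stack([(u-K[0,2])/K[0,0]*z,(v-K[1,2])/K[1,1]*z,z],-1)@p["T"][:3,:3].T+p["T"][:3,3]
    P[z<=0]=np.nan; return P
def proj(p,X):
    c=(np.asarray(X)-p["T"][:3,3])@p["T"][:3,:3];K=np.array(p["camera_matrix"]);c=c@K.T
    return c[...,:2]/c[...,2:]
E
python3 - <<'E'
from h import *
print(readout.state())
ims=[]
for n in ["scene","side"]:
    p=cam(n); print(n,p["attitude"],p["eye"],p["camera_matrix"]); C=cloud(p)
    cv2.imwrite(f"pics/{n}0.png",p["image"]); np.savez(n+"0.npz",C=C,im=p["image"],T=p["T"],K=p["camera_matrix"])
    for t in ["turntable","tip1","head","button_top","jar","sight","spatula","tin","tape"]:
        for r in recognise(p,t)[:3]:
            b=[int(x) for x in r["box"]];q=C[b[1]:b[3]+1,b[0]:b[2]+1].reshape(-1,3)
            print(t,round(r["score"],2),b,np.nanmedian(q,0).round(3))
E
```

```text
{'time_s': 0.0, 'qpos': array([-1.74072503e-01,  2.45793521e-01,  1.55898956e+00,  1.92822868e-06,
        1.33869806e+00, -1.74094062e-01]), 'dq': array([-0.00018045,  0.0006135 , -0.00235524, -0.00089768, -0.00031311,
        0.00042387]), 'effort': array([ 8.38778797e-04, -4.15839279e+01, -3.14599335e+01,  6.84806099e-02,
        3.33599187e-02, -1.41738678e-04]), 'ee_pos': array([6.49406921e-01, 1.28611320e-04, 2.04371658e-01]), 'ee_rot': array([-2.22032342e+00, -2.22037030e+00,  1.69931306e-03]), 'ft_force': array([ 0.9652436 , -0.19345439,  0.15409811]), 'wrist_torque': array([0.00961809, 0.00253832, 0.01439729]), 'gripper_force': 0.0, 'gripper_width': 0.9998694918141566}
scene [-2.27715997 -0.98062806  0.37111788] [ 1.12536284 -0.52563049  1.0891813 ] [[349.31521196   0.         250.41228494]
 [  0.         349.31521196 191.54037943]
 [  0.           0.           1.        ]]
turntable 0.83 [194, 180, 271, 259] [ 0.552 -0.079  0.003]
tip1 0.95 [191, 184, 273, 256] [ 0.548 -0.08   0.004]
head 0.65 [231, 190, 257, 226] [ 0.589 -0.067  0.119]
button_top 0.6 [163, 236, 172, 246] [
[... 397 characters left out ...]
7 0.83346103 1.15743527] [[393.12775437   0.         257.11769004]
 [  0.         393.12775437 188.87982377]
 [  0.           0.           1.        ]]
turntable 0.56 [219, 164, 301, 225] [ 0.559 -0.037  0.004]
tip1 0.95 [216, 170, 305, 231] [ 0.551 -0.026  0.003]
head 0.89 [246, 155, 273, 195] [ 0.57  -0.037  0.123]
button_top 0.46 [304, 155, 317, 165] [ 0.445 -0.302  0.032]
jar 0.6 [254, 267, 273, 298] [0.431 0.292 0.053]
sight 0.64 [247, 130, 265, 144] [ 0.68  -0.355  0.027]
sight 0.59 [220, 164, 303, 228] [ 0.553 -0.034  0.004]
spatula 0.8 [279, 189, 310, 227] [ 0.438 -0.067  0.002]
tin 0.87 [290, 123, 313, 145] [ 0.516 -0.424  0.04 ]
tape 0.55 [327, 132, 349, 155] [ 0.367 -0.474  0.003]
```

Run:
```python
import cv2,numpy as np
a=cv2.imread("pics/scene0.png")[160:350,150:300];b=cv2.imread("pics/side0.png")[120:260,190:340]
f=lambda x,s:cv2.resize(x,None,fx=s,fy=s,interpolation=cv2.INTER_CUBIC)
A=f(a,2.9);B=f(b,2.4);h=max(A.shape[0],B.shape[0])
o=np.zeros((h,A.shape[1]+B.shape[1],3),np.uint8);o[:A.shape[0],:A.shape[1]]=A;o[:B.shape[0],A.shape[1]:]=B
print(o.shape);cv2.imwrite("pics/c1.png",o)
for n in ["scene","side"]:
    C=np.load(n+"0.npz")["C"]; P=C.reshape(-1,3)
    x=P[(abs(P[:,0]-.58)<.25)&(abs(P[:,1]+.06)<.25)]
    w=x[(abs(x[:,2]-.085)<.004)]; print(n,"wheel",len(w),np.median(w,0),w.min(0),w.max(0))
    (c,r,_)=cv2.minAreaRect(w[:,:2].astype(np.float32)); print(c,r, cv2.minEnclosingCircle(w[:,:2].astype(np.float32)))
```

```text
(551, 795, 3)
scene wheel 944 [ 0.59438621 -0.08651032  0.08483967] [ 0.45358557 -0.19635497  0.08101716] [0.75171693 0.11323867 0.08886295]
(0.6170046925544739, -0.06577402353286743) (0.31489327549934387, 0.2745540738105774) ((0.5739090442657471, -0.05802091583609581), 0.18127676844596863)
side wheel 782 [ 0.54211387 -0.03295747  0.08481772] [ 0.45010879 -0.19206411  0.08100366] [0.74898268 0.11512106 0.08894995]
(0.6137179136276245, -0.06459195911884308) (0.3126714825630188, 0.2743237316608429) ((0.57074373960495, -0.05553009361028671), 0.1812007874250412)
```

View pics/c1.png

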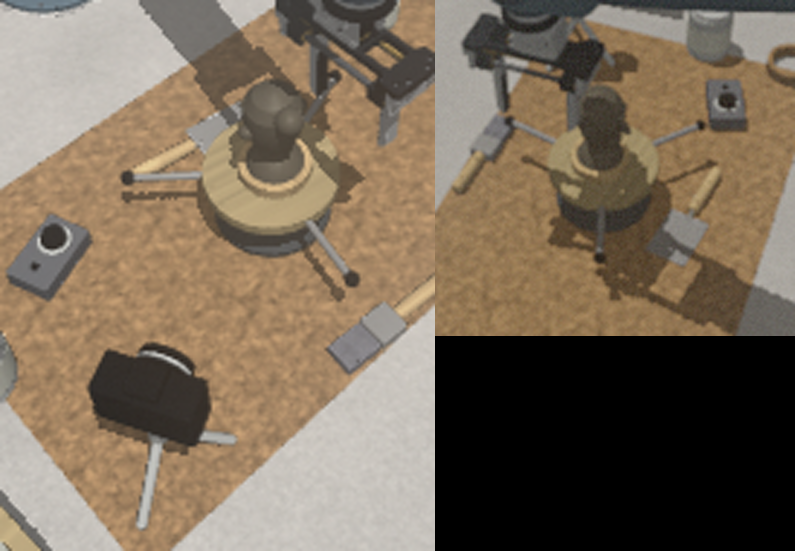

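View pics/scene0.png

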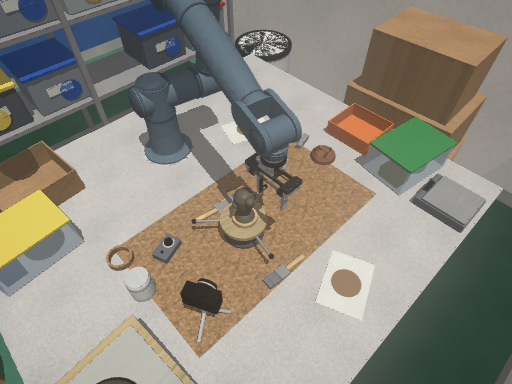

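Run:
```python
import numpy as np,cv2
D={n:np.load(n+"0.npz") for n in ["scene","side"]}
def ray(n,u,v,z):
    d=D[n];K=d["K"];T=d["T"];r=T[:3,:3]@np.array([(u-K[0,2])/K[0,0],(v-K[1,2])/K[1,1],1]);return (T[:3,3]+r*(z-T[2,3])/r[2])[:2]
def circ(t):
    A=2*(t[1:]-t[0]);b=(t[1:]**2).sum(1)-(t[0]**2).sum();c=np.linalg.solve(A,b);return c
S=[(127,178),(352,279),(333,76)]; t=np.array([ray("scene",150+u/2.9,160+v/2.9,.076) for u,v in S])
c=circ(t);print(t.round(3),c,np.linalg.norm(t-c,axis=1),np.degrees(np.arctan2(*(t-c).T[::-1])))
S=[(702-435,126),(600-435,257),(508-435,121)]; t=np.array([ray("side",190+u/2.4,120+v/2.4,.076) for u,v in S])
c2=circ(t);print(t.round(3),c2,np.linalg.norm(t-c2,axis=1),np.degrees(np.arctan2(*(t-c2).T[::-1])))
P=np.concatenate([D[n]["C"].reshape(-1,3) for n in D]); I=np.concatenate([D[n]["im"].reshape(-1,3) for n in D])
r=np.linalg.norm(P[:,:2]-(c+c2)/2,axis=1)
k=(P[:,2]>.14)&(P[:,2]<.215)&(r>.22)&(r<.42)&(P[:,0]>.5)&(I.max(1)<70)
print("cam",k.sum(),np.median(P[k],0),P[k].min(0),P[k].max(0)); print(cv2.minAreaRect(P[k][:,:2].astype(np.float32)))
for lo in np.arange(.1,.24,.015):
    h=(P[:,2]>lo)&(P[:,2]<lo+.015)&(r<.07); q=P[h][:,:2]-(c+c2)/2
    if len(q)>3: print(lo.round(3),len(q),q.min(0).round(3),q.max(0).round(3),q[np.argmax(np.linalg.norm(q,axis=1))].round(3))
```

```text
[[ 0.459 -0.191]
 [ 0.746 -0.091]
 [ 0.516  0.107]] [ 0.57426644 -0.05843393] [0.17527248 0.17527248 0.17527248] [-130.95217928  -10.7055838   109.41015572]
[[ 0.452 -0.186]
 [ 0.514  0.108]
 [ 0.744 -0.089]] [ 0.57162462 -0.05778424] [0.17535293 0.17535293 0.17535293] [-132.87105352  109.25513087  -10.18679651]
cam 947 [ 0.74479147 -0.36222706  0.19659391] [ 0.68683314 -0.40183564  0.14022691] [ 0.79208751 -0.31225222  0.21483951]
((0.7337557673454285, -0.3506568372249603), (0.10390479862689972, 0.0648757591843605), 28.257553100585938)
0.1 393 [-0.041 -0.042] [0.049 0.05 ] [0.047 0.019]
0.115 192 [-0.028 -0.027] [0.033 0.035] [0.017 0.032]
0.13 33 [-0.013 -0.015] [0.022 0.025] [0.    0.025]
0.145 38 [-0.032 -0.024] [0.033 0.033] [-0.032  0.013]
0.16 57 [-0.032 -0.029] [0.036 0.036] [0.036 0.01 ]
0.175 105 [-0.047 -0.041] [0.039 0.05 ] [0.009 0.05 ]
0.19 124 [-0.043 -0.039] [0.052 0.047] [ 0.052 -0.004]
0.205 227 [-0.034 -0.031] [0.054 0.067] [0.028 0.064]
0.22 389 [-0.026 -0.024] [0.054 0.067] [0.027 0.065]
0.235 39 [-0.002 -0.001] [0.029 0.068] [0.018 0.068]
```

>>> drive_tool:
  deltas:
    - {"offset":[0.7,0,-0.3],"twist":0,"grip":0}
    - {"offset":[0.8,0,-0.3],"twist":0,"grip":0}
    - {"offset":[0.8,0,-0.3],"twist":0,"grip":0}
    - {"offset":[0.8,0,-0.3],"twist":0,"grip":0}
    - {"offset":[0.7,0,-0.3],"twist":0,"grip":0}

```text
time_s: 1.5
ee_pos: [0.6498, 0.1535, 0.266]
ee_rot: [2.221, 2.222, 0.0]
ft_force: [0.2, 0.1, 0.6]
gripper_width: 0.613
gripper_force: 0.0
```

Run:
```python
from h import *
s=readout.state();print(s["time_s"],s["ee_pos"],s["qpos"].round(2))
c=np.array([.573,-.058])
Q=[];L=[];fs=[]
for n in ["scene","side","wrist"]:
    p=cam(n);C=cloud(p);np.savez(n+"1.npz",C=C,im=p["image"],T=p["T"],K=p["camera_matrix"])
    P=C.reshape(-1,3);r=np.linalg.norm(P[:,:2]-c,axis=1)
    w=(abs(P[:,2]-.085)<.004)&(r<.1);print(n,"wheel pts",w.sum())
    h=(P[:,2]>.15)&(P[:,2]<.24)&(r<.075);q=P[h];print(h.sum())
    for lo in np.arange(.15,.24,.015):
        g=q[(q[:,2]>lo)&(q[:,2]<=lo+.015)][:,:2]-c
        if len(g):m=np.argmax(np.linalg.norm(g,axis=1));print(lo.round(3),len(g),g.min(0).round(3),g.max(0).round(3),g[m].round(3))
    b=recognise(p,"head");print(n,b[:1])
    uv=proj(p,[c[0],c[1],.16]);x,y=map(int,uv);k=32 if n!="wrist" else 400
    cr=p["image"][max(0,y-k):y+k,max(0,x-k):x+k];fs.append(cv2.resize(cr,(266*cr.shape[1]//cr.shape[0] if n!="wrist" else 266,266),interpolation=cv2.INTER_CUBIC))
cv2.imwrite("pics/h1.png",np.hstack(fs))
```

```text
1.5 [0.64982193 0.1535354  0.26602614] [0.06 0.24 1.45 0.   1.45 0.06]
scene wheel pts 858
459
0.15 18 [ 0.003 -0.027] [0.034 0.011] [0.034 0.003]
0.165 31 [ 0.006 -0.03 ] [0.037 0.011] [0.037 0.005]
0.18 51 [-0.019 -0.04 ] [0.037 0.043] [0.017 0.043]
0.195 56 [-0.031 -0.033] [0.053 0.036] [ 0.053 -0.001]
0.21 145 [-0.024 -0.029] [0.054 0.033] [ 0.054 -0.01 ]
0.225 158 [-0.016 -0.022] [0.051 0.025] [ 0.051 -0.007]
scene [{'box': [232.6, 188.8, 255.6, 228.8], 'score': 0.87}]
side wheel pts 711
502
0.15 31 [-0.033  0.006] [0.014 0.032] [-0.033  0.014]
0.165 39 [-0.048  0.005] [0.025 0.039] [-0.048  0.016]
0.18 78 [-0.046 -0.003] [0.031 0.047] [-0.045  0.018]
0.195 88 [-0.038 -0.019] [0.043 0.039] [0.043 0.009]
0.21 142 [-0.029 -0.018] [0.048 0.039] [0.048 0.003]
0.225 124 [-0.023 -0.017] [0.045 0.028] [0.045 0.001]
side [{'box': [246.4, 153.0, 273.9, 197.1], 'score': 0.56}]
wrist wheel pts 1073
116
0.15 95 [0.006 0.022] [0.027 0.036] [0.017 0.033]
0.165 8 [0.013 0.033] [0.018 0.048] [0.014 0.048]
0.18 13 [0.012 0.046] [0.017 0.05 ] [0.015 0.05 ]
wrist [{'box': [190.9, 316.2, 234.3, 353.3], 'score': 0.74}]
```

View pics/h1.png

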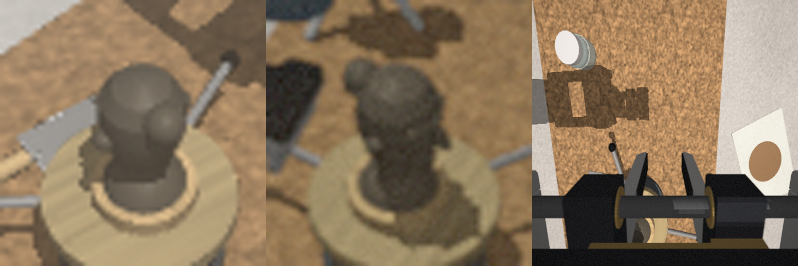

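>>> drive_tool:
  deltas:
    - {"offset":[-0.3,-0.5,0],"twist":0,"grip":0}
    - {"offset":[-0.4,-0.6,0.3],"twist":0,"grip":0}
    - {"offset":[-0.4,-0.6,0.6],"twist":0,"grip":0}
    - {"offset":[-0.2,-0.4,0.7],"twist":0,"grip":0}
    - {"offset":[0,0,0.6],"twist":0,"grip":0}

```text
time_s: 2.3
ee_pos: [0.5638, 0.0979, 0.1755]
ee_rot: [-2.224, -2.217, 0.003]
ft_force: [-0.1, -0.1, -0.2]
gripper_width: 0.003
gripper_force: 0.0
```

>>> drive_tool:
  deltas:
    - {"offset":[0,0,0.6],"twist":0,"grip":0}
    - {"offset":[0,0,0.8],"twist":0,"grip":0}
    - {"offset":[0,0,0.8],"twist":0,"grip":0}
    - {"offset":[0,0,0.6],"twist":0,"grip":0}
    - {"offset":[0,0,0.25],"twist":0,"grip":0}

```text
time_s: 2.8
ee_pos: [0.5636, 0.0988, 0.052]
ee_rot: [-2.221, -2.217, 0.007]
ft_force: [0.2, 0.0, -0.7]
gripper_width: 0.005
gripper_force: 0.0
```

```bash
cat >> h.py <<'E'
def yaw(s):
    y=R.from_rotvec(s["ee_rot"]).as_matrix()[:,1];return np.degrees(np.arctan2(y[1],y[0]))
def rows(W):  # W: list of (x,y,z,yawdeg) per row, from present pose
    s=readout.state();p=np.array(s["ee_pos"]);a=yaw(s)
    for i,w in enumerate(W):
        t=np.radians(a);M=np.array([[-np.sin(t),np.cos(t),0],[np.cos(t),np.sin(t),0],[0,0,-1]])
        o=(M@(np.array(w[:3])-p)/.04).round(2);k=round((a-w[3])/8,2)
        p=p+M.T@o*.04;a-=8*k
        print(("\n" if i%5==0 else ""),o.tolist(),k)
E
python3 - <<'E'
from h import *
s=readout.state();print(s["time_s"],s["ee_pos"],yaw(s),s["gripper_width"],s["qpos"].round(2))
c=np.array([.573,-.058]);d=np.array(s["ee_pos"][:2])-c;t0=np.degrees(np.arctan2(d[1],d[0]));r0=np.hypot(*d);print(t0,r0)
W=[]
n=40;t1=t0+150
for i in range(1,n+1):
    t=t0+(t1-t0)*i/n;u=np.radians(t);r=.16
    W.append((c[0]+r*np.cos(u),c[1]+r*np.sin(u),.055,min(110,2*0+115*i/n)))
rows(W)
E
```

```text
2.8 [0.56356326 0.09878499 0.0520498 ] -0.10453252909560423 0.005118997033683955 [-0.02  0.26  1.85 -0.    1.04 -0.02]
93.44442263827452 0.15706872981788803

 [0.05, -0.27, -0.07] -0.37
 [-0.03, -0.26, -0.0] -0.36
 [-0.03, -0.26, -0.0] -0.36
 [-0.04, -0.25, -0.0] -0.36
 [-0.04, -0.26, -0.0] -0.36

 [-0.04, -0.26, -0.0] -0.36
 [-0.05, -0.26, -0.0] -0.36
 [-0.05, -0.26, -0.0] -0.36
 [-0.06, -0.25, -0.0] -0.36
 [-0.06, -0.26, -0.0] -0.36

 [-0.06, -0.25, -0.0] -0.36
 [-0.07, -0.25, -0.0] -0.36
 [-0.07, -0.25, -0.0] -0.35
 [-0.08, -0.26, -0.0] -0.36
 [-0.08, -0.24, -0.0] -0.36

 [-0.08, -0.25, -0.0] -0.36
 [-0.08, -0.25, -0.0] -0.36
 [-0.09, -0.25, -0.0] -0.36
 [-0.1, -0.24, -0.0] -0.36
 [-0.1, -0.24, -0.0] -0.36

 [-0.1, -0.24, -0.0] -0.36
 [-0.1, -0.24, -0.0] -0.36
 [-0.11, -0.24, -0.0] -0.36
 [-0.11, -0.24, -0.0] -0.36
 [-0.12, -0.23, -0.0] -0.36

 [-0.12, -0.24, -0.0] -0.36
 [-0.12, -0.23, -0.0] -0.36
 [-0.13, -0.23, -0.0] -0.36
 [-0.13, -0.22, -0.0] -0.35
 [-0.13, -0.23, -0.0] -0.36

 [-0.14, -0.22, -0.0] -0.36
 [-0.14, -0.22, -0.0] -0.36
 [-0.15, -0.22, -0.0] -0.36
 [-0.14, -0.22, -0.0] -0.36
 [-0.15, -0.21, -0.0] -0.36

 [-0.16, -0.21, -0.0] -0.36
 [-0.15, -0.21, -0.0] -0.36
 [-0.16, -0.21, -0.0] -0.36
 [-0.17, -0.21, -0.0] -0.09
 [-0.17, -0.19, -0.0] -0.0
```

>>> drive_tool:
  deltas:
    - {"offset":[0.05,-0.27,-0.07],"twist":-0.36,"grip":0}
    - {"offset":[-0.03,-0.26,0],"twist":-0.36,"grip":0}
    - {"offset":[-0.03,-0.26,0],"twist":-0.36,"grip":0}
    - {"offset":[-0.04,-0.26,0],"twist":-0.36,"grip":0}
    - {"offset":[-0.04,-0.26,0],"twist":-0.36,"grip":0}

```text
time_s: 3.3
ee_pos: [0.5152, 0.0905, 0.059]
ee_rot: [1.923, 2.482, 0.002]
ft_force: [0.3, -0.1, -0.9]
gripper_width: 0.008
gripper_force: 0.6
```

>>> drive_tool:
  deltas:
    - {"offset":[-0.04,-0.26,0],"twist":-0.36,"grip":0}
    - {"offset":[-0.05,-0.26,0],"twist":-0.36,"grip":0}
    - {"offset":[-0.05,-0.26,0],"twist":-0.36,"grip":0}
    - {"offset":[-0.06,-0.26,0],"twist":-0.36,"grip":0}
    - {"offset":[-0.06,-0.26,0],"twist":-0.36,"grip":0}

```text
time_s: 3.8
ee_pos: [0.4704, 0.0628, 0.0592]
ee_rot: [1.597, 2.703, 0.002]
ft_force: [1.4, 1.2, -0.2]
gripper_width: 0.001
gripper_force: 0.6
```

>>> drive_tool:
  deltas:
    - {"offset":[-0.06,-0.25,0],"twist":-0.36,"grip":0}
    - {"offset":[-0.07,-0.25,0],"twist":-0.36,"grip":0}
    - {"offset":[-0.07,-0.25,0],"twist":-0.36,"grip":0}
    - {"offset":[-0.08,-0.25,0],"twist":-0.36,"grip":0}
    - {"offset":[-0.08,-0.25,0],"twist":-0.36,"grip":0}

```text
time_s: 4.3
ee_pos: [0.4376, 0.0227, 0.0592]
ee_rot: [1.245, 2.881, 0.001]
ft_force: [1.6, 0.9, -0.3]
gripper_width: 0.005
gripper_force: 0.6
```

Run:
```python
from h import *
s=readout.state();c=np.array([.573,-.058]);d=np.array(s["ee_pos"][:2])-c;t0=np.degrees(np.arctan2(d[1],d[0]));a0=yaw(s);print(t0,np.hypot(*d),a0,s["ee_pos"],s["ft_force"],s["qpos"].round(2))
W=[];t1=220;n=20
for i in range(1,n+1):
    u=np.radians(t0+(t1-t0)*i/n);W.append((c[0]+.16*np.cos(u),c[1]+.16*np.sin(u),.053,a0+(105-a0)*i/n))
rows(W)
```

```text
149.2164617567246 0.15760138946376545 43.25235049397312 [0.43760355 0.02265977 0.05917781] [ 1.64542229  0.93397217 -0.32101043] [-0.21 -0.07  2.19  0.    1.02 -0.96]

 [-0.02, -0.25, 0.15] -0.39
 [-0.07, -0.24, 0.0] -0.38
 [-0.08, -0.23, 0.0] -0.39
 [-0.08, -0.23, 0.0] -0.38
 [-0.09, -0.24, 0.0] -0.39

 [-0.08, -0.23, 0.0] -0.39
 [-0.09, -0.23, 0.0] -0.38
 [-0.09, -0.23, 0.0] -0.39
 [-0.09, -0.23, 0.0] -0.38
 [-0.09, -0.23, 0.0] -0.39

 [-0.09, -0.23, 0.0] -0.39
 [-0.1, -0.23, 0.0] -0.38
 [-0.09, -0.22, 0.0] -0.39
 [-0.1, -0.23, 0.0] -0.38
 [-0.1, -0.23, 0.0] -0.39

 [-0.11, -0.22, 0.0] -0.38
 [-0.1, -0.22, 0.0] -0.39
 [-0.11, -0.23, 0.0] -0.39
 [-0.1, -0.22, 0.0] -0.38
 [-0.11, -0.22, 0.0] -0.39
```

>>> drive_tool:
  deltas:
    - {"offset":[-0.03,-0.25,0.1],"twist":-0.39,"grip":0}
    - {"offset":[-0.07,-0.24,0],"twist":-0.38,"grip":0}
    - {"offset":[-0.08,-0.23,0],"twist":-0.39,"grip":0}
    - {"offset":[-0.08,-0.23,0],"twist":-0.38,"grip":0}
    - {"offset":[-0.09,-0.24,0],"twist":-0.39,"grip":0}

```text
time_s: 4.8
ee_pos: [0.417, -0.0221, 0.0549]
ee_rot: [0.847, 3.024, 0.001]
ft_force: [0.2, 0.0, 0.1]
gripper_width: 0.001
gripper_force: 0.6
```

>>> drive_tool:
  deltas:
    - {"offset":[-0.08,-0.23,0],"twist":-0.39,"grip":0}
    - {"offset":[-0.09,-0.23,0],"twist":-0.38,"grip":0}
    - {"offset":[-0.09,-0.23,0],"twist":-0.39,"grip":0}
    - {"offset":[-0.09,-0.23,0],"twist":-0.38,"grip":0}
    - {"offset":[-0.09,-0.23,0],"twist":-0.39,"grip":0}

```text
time_s: 5.3
ee_pos: [0.4134, -0.0711, 0.0549]
ee_rot: [0.433, 3.11, 0.0]
ft_force: [0.1, 1.2, -0.9]
gripper_width: 0.005
gripper_force: 0.6
```

>>> drive_tool:
  deltas:
    - {"offset":[-0.09,-0.23,0],"twist":-0.39,"grip":0}
    - {"offset":[-0.1,-0.23,0],"twist":-0.38,"grip":0}
    - {"offset":[-0.09,-0.22,0],"twist":-0.39,"grip":0}
    - {"offset":[-0.1,-0.23,0],"twist":-0.38,"grip":0}
    - {"offset":[-0.1,-0.23,0],"twist":-0.39,"grip":0}

```text
time_s: 5.8
ee_pos: [0.4245, -0.1191, 0.0548]
ee_rot: [0.012, 3.141, 0.0]
ft_force: [-0.1, 0.9, -0.2]
gripper_width: 0.005
gripper_force: 0.6
```

```bash
cat > m.py <<'E'
from h import *
s=readout.state();c=np.array([.573,-.058]);d=np.array(s["ee_pos"][:2])-c;t0=np.degrees(np.arctan2(d[1],d[0]))%360;a0=yaw(s);print(s["time_s"],t0,np.hypot(*d),a0,s["ee_pos"],s["ft_force"],s["qpos"].round(2))
import sys
tag=sys.argv[1];fs=[];X=[]
for n in ["scene","side"]:
    p=cam(n);P=cloud(p).reshape(-1,3);r=np.linalg.norm(P[:,:2]-c,axis=1)
    h=(P[:,2]>.15)&(P[:,2]<.24)&(r<.075);X.append(P[h]-[*c,0])
    a=(abs(P[:,2]-.08)<.006)&(r>.1)&(r<.18);q=P[a][:,:2]-c;g=(np.degrees(np.arctan2(q[:,1],q[:,0]))%360)
    hh,e=np.histogram(g,bins=np.arange(0,361,5));print(n,"arms",[(int(e[i]),int(hh[i])) for i in range(72) if hh[i]>3])
    x,y=map(int,proj(p,[*c,.16]));fs.append(cv2.resize(p["image"][y-36:y+36,x-36:x+36],(400,400),interpolation=cv2.INTER_CUBIC))
cv2.imwrite(f"pics/{tag}.png",np.hstack(fs))
q=np.vstack(X)
for lo in np.arange(.15,.24,.015):
    for k,x in zip("SD",X):
        g=x[(x[:,2]>lo)&(x[:,2]<=lo+.015)];m=np.argsort(-np.linalg.norm(g[:,:2],axis=1))[:4];print(k,lo.round(3),g[m,:2].round(3).tolist())
E
python3 m.py m1
```

```text
5.8 202.3463811412051 0.1606092127696349 89.56974486246592 [ 0.42445218 -0.11906443  0.05482055] [-0.05943603  0.88215823 -0.24352441] [-0.53 -0.05  2.18  0.    1.01 -2.1 ]
scene arms [(85, 49), (90, 10), (200, 9), (205, 36), (210, 31), (325, 49), (330, 19)]
side arms [(85, 15), (90, 38), (205, 5), (325, 24), (330, 22)]
S 0.15 [[-0.001, -0.033], [-0.007, -0.032], [-0.009, -0.03], [-0.004, -0.031]]
D 0.15 [[-0.021, 0.032], [-0.034, 0.017], [-0.028, 0.022], [-0.023, 0.027]]
S 0.165 [[-0.003, -0.047], [-0.004, -0.046], [-0.0, -0.045], [0.002, -0.043]]
D 0.165 [[-0.031, 0.03], [-0.025, 0.034], [-0.03, 0.027], [-0.035, 0.02]]
S 0.18 [[-0.004, -0.045], [0.0, -0.045], [-0.005, -0.045], [0.003, -0.043]]
D 0.18 [[-0.049, 0.008], [-0.048, 0.008], [-0.049, -0.002], [-0.048, -0.005]]
S 0.195 [[-0.029, -0.027], [0.009, 0.036], [-0.02, -0.031], [-0.027, -0.024]]
D 0.195 [[-0.007, 0.051], [-0.002, 0.05], [-0.018, 0.044], [-0.031, 0.03]]
S 0.21 [[0.006, 0.048], [0.007, 0.048], [0.003, 0.047], [0.011, 0.043]]
D 0.21 [[-0.013, 0.057], [-0.005, 0.057], [-0.015, 0.054], [-0.017, 0.051]]
S 0.225 [[-0.008, 0.048], [-0.002, 0.047], [-0.01, 0.046], [0.004, 0.045]]
D 0.225 [[-0.006, 0.05], [-0.018, 0.045], [-0.009, 0.047], [-0.002, 0.048]]
```

View pics/m1.png

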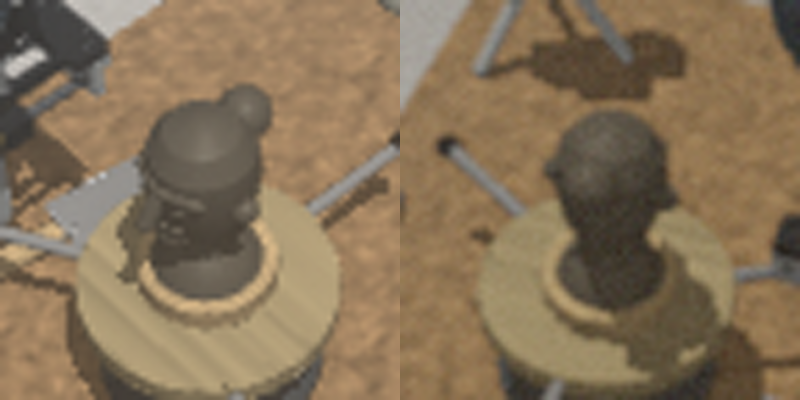

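Run:
```python
from h import *
s=readout.state();c=np.array([.573,-.058]);d=np.array(s["ee_pos"][:2])-c;t0=np.degrees(np.arctan2(d[1],d[0]))%360;a0=yaw(s)
W=[];n=10
for i in range(1,n+1):
    u=np.radians(t0+29*i/n);W.append((c[0]+.16*np.cos(u),c[1]+.16*np.sin(u),.055,a0+(108-a0)*i/n))
rows(W)
```

```text
[-0.09, -0.18, 0.0] -0.23
 [-0.09, -0.18, 0.0] -0.24
 [-0.09, -0.18, 0.0] -0.23
 [-0.1, -0.18, 0.0] -0.23
 [-0.1, -0.18, 0.0] -0.23

 [-0.1, -0.17, 0.0] -0.24
 [-0.1, -0.18, 0.0] -0.23
 [-0.11, -0.17, 0.0] -0.23
 [-0.11, -0.17, 0.0] -0.23
 [-0.11, -0.17, 0.0] -0.24
```

>>> drive_tool:
  deltas:
    - {"offset":[-0.09,-0.18,0],"twist":-0.23,"grip":0}
    - {"offset":[-0.09,-0.18,0],"twist":-0.24,"grip":0}
    - {"offset":[-0.09,-0.18,0],"twist":-0.23,"grip":0}
    - {"offset":[-0.1,-0.18,0],"twist":-0.23,"grip":0}
    - {"offset":[-0.1,-0.18,0],"twist":-0.23,"grip":0}

```text
time_s: 6.4
ee_pos: [0.4448, -0.153, 0.0544]
ee_rot: [0.24, -3.132, -0.001]
ft_force: [-0.2, 0.6, 0.4]
gripper_width: 0.002
gripper_force: 0.6
```

>>> drive_tool:
  deltas:
    - {"offset":[-0.1,-0.17,0],"twist":-0.24,"grip":0}
    - {"offset":[-0.1,-0.18,0],"twist":-0.23,"grip":0}
    - {"offset":[-0.11,-0.17,0],"twist":-0.23,"grip":0}
    - {"offset":[-0.11,-0.17,0],"twist":-0.23,"grip":0}
    - {"offset":[-0.11,-0.17,0],"twist":-0.24,"grip":0}

```text
time_s: 6.9
ee_pos: [0.4729, -0.1817, 0.0544]
ee_rot: [0.495, -3.102, -0.001]
ft_force: [-1.1, 1.4, -0.3]
gripper_width: 0.006
gripper_force: 0.5
```

>>> drive_tool:
  deltas:
    - {"offset":[0.1,0.2,0],"twist":0,"grip":0}
    - {"offset":[0.1,0.2,0],"twist":0,"grip":0}
    - {"offset":[0.1,0.2,0],"twist":0,"grip":0}
    - {"offset":[0,0,0],"twist":0,"grip":0}
    - {"offset":[0,0,0],"twist":0,"grip":0}

```text
time_s: 7.4
ee_pos: [0.454, -0.1625, 0.0544]
ee_rot: [-0.496, 3.102, -0.001]
ft_force: [-0.2, -0.1, -0.3]
gripper_width: 0.004
gripper_force: 0.0
```

```bash
python3 m.py m2
```

```text
7.4 221.29148669349965 0.15835373688166796 108.16081921681207 [ 0.45401899 -0.16249605  0.05439545] [-0.15617588 -0.08339744 -0.32199295] [-0.58  0.05  2.08 -0.    1.01 -2.47]
scene arms [(0, 4), (115, 45), (220, 12), (225, 6), (235, 51), (240, 17), (355, 63)]
side arms [(0, 10), (115, 44), (120, 12), (215, 4), (235, 33), (355, 46)]
S 0.15 [[0.013, -0.032], [0.008, -0.032], [0.015, -0.029], [0.017, -0.027]]
D 0.15 [[-0.029, 0.023], [-0.036, 0.003], [-0.023, 0.027], [-0.033, 0.014]]
S 0.165 [[0.019, -0.045], [0.024, -0.04], [0.02, -0.041], [-0.01, -0.032]]
D 0.165 [[-0.042, -0.012], [-0.04, 0.004], [-0.04, 0.003], [-0.036, 0.015]]
S 0.18 [[0.018, -0.044], [0.021, -0.042], [-0.04, -0.023], [0.02, -0.041]]
D 0.18 [[-0.045, -0.022], [-0.047, -0.015], [-0.045, -0.012], [-0.042, -0.019]]
S 0.195 [[0.019, -0.036], [-0.006, -0.038], [-0.014, -0.036], [-0.034, -0.018]]
D 0.195 [[-0.035, 0.041], [-0.032, 0.042], [-0.025, 0.045], [-0.021, 0.042]]
S 0.21 [[-0.014, 0.045], [-0.016, 0.042], [-0.011, 0.042], [-0.014, 0.04]]
D 0.21 [[-0.038, 0.041], [-0.027, 0.048], [-0.023, 0.049], [-0.029, 0.045]]
S 0.225 [[-0.029, 0.04], [-0.029, 0.036], [-0.02, 0.041], [-0.022, 0.039]]
D 0.225 [[-0.025, 0.045], [-0.033, 0.038], [-0.028, 0.041], [-0.022, 0.044]]
```

View pics/m2.png

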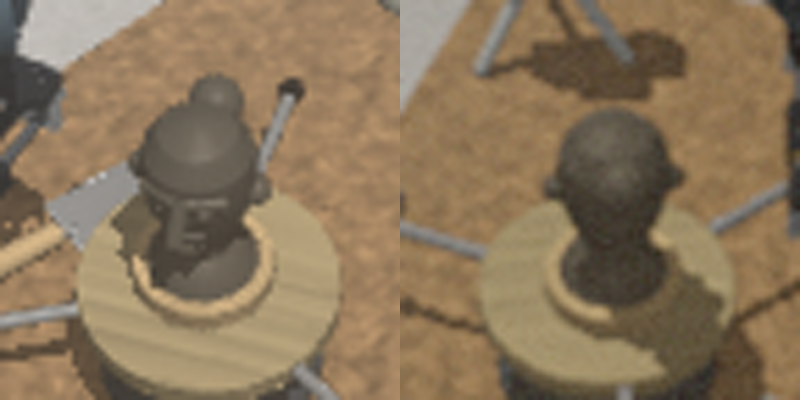

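Run:
```python
from h import *
from scipy.optimize import least_squares as ls
c=np.array([.573,-.058]);X=[];V=[];ps={}
for n in ["scene","side"]:
    p=cam(n);ps[n]=p;P=cloud(p).reshape(-1,3);I=p["image"].reshape(-1,3);V.append((P,I))
    r=np.linalg.norm(P[:,:2]-c,axis=1)
    pl=P[(abs(P[:,2]-.103)<.004)&(r<.06)&(I[:,2].astype(int)>I[:,0].astype(int)+25)][:,:2]
    wh=P[(abs(P[:,2]-.085)<.004)&(r<.095)][:,:2]
    k=P[(P[:,2]>.19)&(P[:,2]<.24)&(r<.075)]; u=np.array([np.cos(np.radians(118)),np.sin(np.radians(118))]);k=k[(k[:,:2]-c)@u>.033]
    f=ls(lambda q:np.linalg.norm(k-q[:3],axis=1)-q[3],[*(c+.04*u),.21,.014],loss="soft_l1",f_scale=.002).x
    nose=P[(P[:,2]>.165)&(P[:,2]<.19)&(r<.075)];nose=nose[np.argsort((nose[:,:2]-c)@u)[:6]]
    print(n,len(pl),len(wh),"plinth circ",cv2.minEnclosingCircle(pl.astype(np.float32)) if len(pl)>5 else 0,"wheelcirc",cv2.minEnclosingCircle(wh.astype(np.float32)),"knot",len(k),f.round(4),"nose",nose.mean(0).round(4))
    # camera body
    b=(P[:,2]>.13)&(P[:,2]<.214)&(r>.2)&(r<.42)&(I.max(1)<70)&(P[:,0]>.65)&(P[:,1]<-.25);print("cam",b.sum(),cv2.minAreaRect(P[b][:,:2].astype(np.float32)))
    t=b&(P[:,2]>.185);print("camtop",t.sum(),cv2.minAreaRect(P[t][:,:2].astype(np.float32)))
def tri(a,b):
    L=[]
    for n,(u,v) in (("scene",a),("side",b)):
        p=ps[n];x,y=map(int,proj(p,[*c,.16]));u=x-36+(u+.5)/400*72-.5;v=y-36+(v+.5)/400*72-.5
        K=p["camera_matrix"];d=p["T"][:3,:3]@[(u-K[0][2])/K[0][0],(v-K[1][2])/K[1][1],1];d/=np.linalg.norm(d);M=np.eye(3)-np.outer(d,d);L.append((M,M@p["T"][:3,3]))
    return np.linalg.solve(L[0][0]+L[1][0],L[0][1]+L[1][1])
e1=tri((262,190),(548,187));e2=tri((138,165),(678,175));print("ears",e1,e2,np.degrees(np.arctan2(*(e1-e2)[[1,0]])))
print("knot tri",tri((217,98),(610,120)))
```

```text
scene 129 875 plinth circ ((0.5678492188453674, -0.05935516580939293), 0.046091824769973755) wheelcirc ((0.5733771324157715, -0.062893807888031), 0.08937349170446396) knot 27 [ 0.5517 -0.0264  0.2139  0.0163] nose [ 0.5931 -0.1001  0.1809]
cam 968 ((0.7328841686248779, -0.3509085178375244), (0.10475737601518631, 0.06481745839118958), 28.37600326538086)
camtop 695 ((0.7327766418457031, -0.3509010672569275), (0.10477334260940552, 0.06471986323595047), 28.641225814819336)
side 117 734 plinth circ ((0.5662773251533508, -0.055891282856464386), 0.04592255502939224) wheelcirc ((0.5722665786743164, -0.06012847274541855), 0.09120122343301773) knot 85 [ 0.5515 -0.0321  0.2095  0.0211] nose [ 0.578  -0.0529  0.1876]
cam 409 ((0.729618489742279, -0.3465746343135834), (0.10268629342317581, 0.0657019093632698), 25.746585845947266)
camtop 233 ((0.7305998802185059, -0.3464873135089874), (0.10398448258638382, 0.06302161514759064), 22.68874740600586)
ears [ 0.47095411 -0.05859324  0.1677699 ] [ 0.39624366 -0.09381331  0.1630884 ] 25.240169217199295
knot tri [ 0.43759524 -0.05902188  0.23064911]
```

Run:
```python
from h import *
c=np.array([.573,-.058]);ps={n:cam(n) for n in ["scene","side"]}
def tri(a,b):
    L=[]
    for n,(u,v) in (("scene",a),("side",b)):
        p=ps[n];x,y=map(int,proj(p,[*c,.16]));u=x-36+(u+.5)/400*72-.5;v=y-36+(v+.5)/400*72-.5
        K=p["camera_matrix"];d=p["T"][:3,:3]@[(u-K[0][2])/K[0][0],(v-K[1][2])/K[1][1],1];d/=np.linalg.norm(d);M=np.eye(3)-np.outer(d,d);L.append((M,M@p["T"][:3,3]))
    return np.linalg.solve(L[0][0]+L[1][0],L[0][1]+L[1][1])
e1=tri((262,190),(148,187));e2=tri((138,165),(278,175));print("ears",e1,e2,np.degrees(np.arctan2(*(e1-e2)[[1,0]])))
for n in ps:
    P=cloud(ps[n]).reshape(-1,3)
    for t in ["button_top"]:
        for r in recognise(ps[n],t)[:1]: print(n,r)
    r=np.linalg.norm(P[:,:2]-[.441,-.298],axis=1);I=ps[n]["image"].reshape(-1,3)
    k=(r<.07)&(P[:,2]>.036)&(P[:,2]<.05);print("btn",k.sum(),P[k].mean(0),P[k].max(0)); print(cv2.minEnclosingCircle(P[k][:,:2].astype(np.float32)))
    k=k&(I.max(1)<70);print(k.sum(),P[k].mean(0),cv2.minEnclosingCircle(P[k][:,:2].astype(np.float32)))
s=readout.state();print(s["time_s"],yaw(s))
rows([(.44,-.2,.09,90),(.44,-.24,.13,80),(.441,-.27,.13,70),(.441,-.29,.11,60),(.441,-.298,.08,60)])
```

```text
ears [ 0.6024499  -0.03698295  0.18405258] [ 0.53292145 -0.07682786  0.1805429 ] 29.815878689073603
scene {'box': [164.5, 239.0, 176.5, 244.6], 'score': 0.63}
btn 66 [ 0.44396097 -0.29737799  0.04329479] [ 0.46578057 -0.27788822  0.04930592]
((0.45198386907577515, -0.3042548894882202), 0.02985817939043045)
55 [ 0.44344834 -0.29777961  0.04355814] ((0.4425225257873535, -0.29656100273132324), 0.016002148389816284)
side {'box': [215.4, 163.1, 293.4, 229.8], 'score': 0.26}
btn 22 [ 0.43174633 -0.29665689  0.04203852] [ 0.44131929 -0.28139253  0.04709002]
((0.4351796507835388, -0.2965512275695801), 0.015438543632626534)
15 [ 0.43249    -0.29386669  0.04210704] ((0.43648654222488403, -0.2941305339336395), 0.013350307941436768)
7.8 108.15146696652734

 [0.63, -0.77, -0.89] 2.27
 [0.0, -1.0, -1.0] 1.25
 [-0.15, -0.73, -0.0] 1.25
 [-0.18, -0.47, 0.5] 1.25
 [-0.1, -0.18, 0.75] -0.0
```

Run:
```python
from h import *
rows([(.45,-.166,.08,108),(.446,-.17,.11,106),(.443,-.195,.13,100),(.443,-.22,.13,93),(.443,-.245,.13,86),(.442,-.27,.125,79),(.442,-.29,.115,72),(.442,-.2965,.1,66),(.442,-.2965,.08,60),(.442,-.2965,.065,60)])
```

```text
[0.13, -0.04, -0.64] 0.02
 [0.12, -0.06, -0.75] 0.25
 [0.25, -0.58, -0.5] 0.75
 [0.11, -0.62, -0.0] 0.87
 [0.03, -0.62, -0.0] 0.88

 [-0.02, -0.63, 0.12] 0.87
 [-0.09, -0.49, 0.25] 0.88
 [-0.05, -0.15, 0.38] 0.75
 [-0.0, -0.0, 0.5] 0.75
 [-0.0, -0.0, 0.37] -0.0
```

>>> drive_tool:
  deltas:
    - {"offset":[0.13,-0.04,-0.64],"twist":0,"grip":0}
    - {"offset":[0.12,-0.06,-0.75],"twist":0.25,"grip":0}
    - {"offset":[0.25,-0.58,-0.5],"twist":0.75,"grip":0}
    - {"offset":[0.11,-0.62,0],"twist":0.87,"grip":0}
    - {"offset":[0.03,-0.62,0],"twist":0.88,"grip":0}

```text
time_s: 8.3
ee_pos: [0.4436, -0.2462, 0.131]
ee_rot: [0.113, 3.138, -0.002]
ft_force: [0.2, -0.1, 0.6]
gripper_width: 0.006
gripper_force: 0.0
```

>>> drive_tool:
  deltas:
    - {"offset":[-0.02,-0.63,0.12],"twist":0.87,"grip":0}
    - {"offset":[-0.09,-0.49,0.25],"twist":0.88,"grip":0}
    - {"offset":[-0.05,-0.15,0.38],"twist":0.75,"grip":0}
    - {"offset":[0,0,0.5],"twist":0.75,"grip":0}
    - {"offset":[0,0,0.35],"twist":0,"grip":0}

```text
time_s: 8.8
ee_pos: [0.4417, -0.2962, 0.0645]
ee_rot: [-0.809, -3.034, -0.001]
ft_force: [-1.0, 0.5, -0.0]
gripper_width: 0.002
gripper_force: 0.0
```

```bash
python3 m.py m3
python3 - <<'E'
from h import *
p=cam("scene");x,y=map(int,proj(p,[.46,-.24,.05]));cv2.imwrite("pics/b.png",cv2.resize(p["image"][y-50:y+50,x-60:x+60],(720,600),interpolation=cv2.INTER_CUBIC))
E
```

```text
8.8 241.13352854258738 0.27202837039063926 60.13514013531099 [ 0.44167287 -0.29622808  0.06448045] [-1.02941604  0.48366855 -0.04492277] [-0.8   0.15  1.95 -0.    1.04 -1.85]
scene arms [(115, 48), (235, 49), (240, 20), (355, 65)]
side arms [(0, 13), (115, 44), (120, 12), (235, 52), (355, 42)]
S 0.15 [[0.008, -0.032], [0.011, -0.03], [-0.001, -0.032], [0.015, -0.028]]
D 0.15 [[-0.036, 0.012], [-0.036, 0.002], [-0.033, 0.014], [-0.023, 0.027]]
S 0.165 [[0.018, -0.044], [0.021, -0.042], [0.022, -0.039], [0.021, -0.038]]
D 0.165 [[-0.042, -0.011], [-0.039, 0.011], [-0.034, 0.019], [-0.038, 0.009]]
S 0.18 [[0.022, -0.043], [0.021, -0.042], [0.017, -0.043], [0.024, -0.04]]
D 0.18 [[-0.046, -0.02], [-0.047, -0.016], [-0.042, -0.022], [-0.045, -0.011]]
S 0.195 [[-0.012, -0.038], [-0.014, -0.036], [-0.008, -0.037], [0.01, -0.036]]
D 0.195 [[-0.032, 0.043], [-0.034, 0.039], [-0.028, 0.042], [-0.034, 0.038]]
S 0.21 [[-0.022, 0.043], [-0.013, 0.044], [-0.015, 0.041], [-0.01, 0.041]]
D 0.21 [[-0.03, 0.047], [-0.035, 0.043], [-0.038, 0.04], [-0.027, 0.048]]
S 0.225 [[-0.03, 0.037], [-0.026, 0.037], [-0.015, 0.041], [-0.024, 0.036]]
D 0.225 [[-0.034, 0.041], [-0.025, 0.044], [-0.022, 0.045], [-0.028, 0.041]]
```

View pics/b.png

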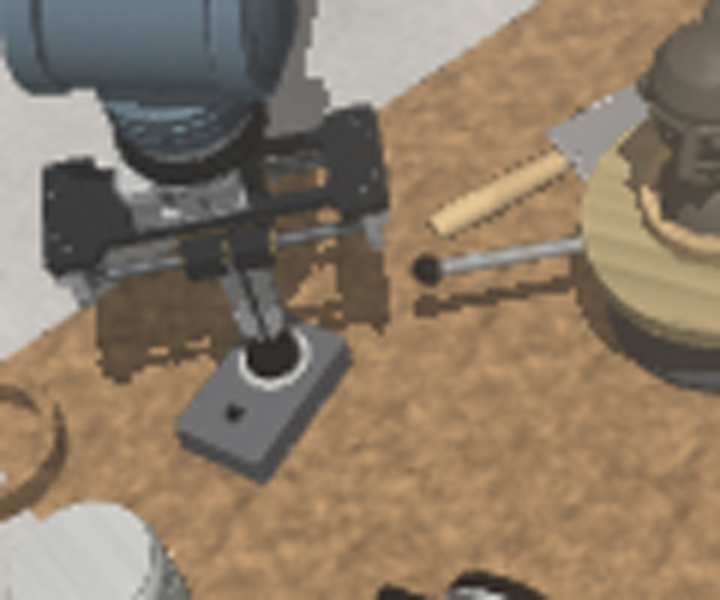

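>>> drive_tool:
  deltas:
    - {"offset":[0,0,0.25],"twist":0,"grip":0}
    - {"offset":[0,0,0.25],"twist":0,"grip":0}
    - {"offset":[0,0,0.1],"twist":0,"grip":0}
    - {"offset":[0,0,0.1],"twist":0,"grip":0}
    - {"offset":[0,0,0],"twist":0,"grip":0}

```text
time_s: 9.45
ee_pos: [0.4422, -0.2962, 0.0383]
ee_rot: [-0.808, -3.035, -0.001]
ft_force: [-1.5, 1.6, 4.5]
gripper_width: 0.007
gripper_force: 2.4
```

>>> drive_tool:
  deltas:
    - {"offset":[0,0,0.05],"twist":0,"grip":0}
    - {"offset":[0,0,0.05],"twist":0,"grip":0}
    - {"offset":[0,0,0],"twist":0,"grip":0}
    - {"offset":[0,0,0],"twist":0,"grip":0}
    - {"offset":[0,0,0],"twist":0,"grip":0}

```text
time_s: 9.95
ee_pos: [0.4425, -0.2964, 0.0377]
ee_rot: [-0.807, -3.034, -0.001]
ft_force: [-9.9, 9.7, 29.7]
gripper_width: 0.004
gripper_force: 14.9
```

Bottomed out (force 30 N). Lift off.

>>> drive_tool:
  deltas:
    - {"offset":[0,0,-0.2],"twist":0,"grip":0}
    - {"offset":[0,0,-0.4],"twist":0,"grip":0}
    - {"offset":[0,0,-0.6],"twist":0,"grip":0}
    - {"offset":[0,0,-0.6],"twist":0,"grip":0}
    - {"offset":[0,0,-0.4],"twist":0,"grip":0}

```text
time_s: 10.45
ee_pos: [0.4427, -0.2968, 0.1235]
ee_rot: [0.808, 3.034, -0.002]
ft_force: [0.9, -0.6, 0.0]
gripper_width: 0.008
gripper_force: 0.0
```

>>> drive_tool:
  deltas:
    - {"offset":[0,0,0],"twist":0,"grip":0}
    - {"offset":[0,0,0],"twist":0,"grip":0}
    - {"offset":[0,0,0],"twist":0,"grip":0}
    - {"offset":[0,0,0],"twist":0,"grip":0}
    - {"offset":[0,0,0],"twist":0,"grip":0}

```text
time_s: 10.95
ee_pos: [0.4418, -0.2959, 0.1209]
ee_rot: [-0.808, -3.034, -0.001]
ft_force: [1.4, 0.6, 0.1]
gripper_width: 0.006
gripper_force: 0.0
```

```bash
python3 m.py m4 | head -6; python3 -c "
from h import *
print(ctrl.finish_job())"
```

```text
10.95 241.11403326606109 0.27168206681896423 60.16124559949976 [ 0.4417591  -0.29588016  0.1209011 ] [1.35355092 0.55898585 0.11016649] [-0.8   0.06  1.92 -0.    1.15 -1.85]
scene arms [(0, 5), (115, 43), (235, 48), (240, 20), (355, 63)]
side arms [(0, 10), (115, 46), (120, 11), (235, 49), (355, 44)]
S 0.15 [[0.01, -0.03], [0.017, -0.026], [0.017, -0.026], [0.013, -0.028]]
D 0.15 [[-0.037, 0.005], [-0.033, 0.016], [-0.035, 0.01], [-0.025, 0.024]]
S 0.165 [[0.019, -0.045], [0.022, -0.043], [0.023, -0.04], [0.016, -0.042]]
the job is handed in; nothing more can be done
None
```

The job is handed in at about 11 s, verdict not shown: by my measurements the head faces the camera to within about 2 degrees (7.5 allowed), and the button was pressed to its stop and released with the finger clear of everything.

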